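# Ready the herb press

## Robot

A 7-joint arm with a two-finger parallel gripper is mounted at the origin on the work surface. World frame = base frame: x ahead of the robot, y to its left, z up, the work surface at z = 0. Lengths are in mm, angles in rad, forces in N, time in s.
With the tool pointing down it reaches from about 400 to 850 mm from the base axis. Payload 4.5 kg.
Tool frame: the origin (TCP) lies between the finger pads; the fingertips stand 19 mm ahead of it and the grasp point (between the pads) is the TCP; z points along the fingers, y is the line along which they close (so a half turn about z gives the same grasp; the last joint's range is limited). The gripper opens to 88 mm and grips with 3 to 60 N. Pads are 18 mm wide; open, the fingers measure 123 mm over their backs; the gripper's body (75 mm by 187 mm) begins 45 mm behind the grasp point.
Start: joints at [-1.123, 0.689, -0.195, 1.565, 0.157, 0.902, -0.215], TCP at [251.29, 572.28, 257.743] pointing down, gripper open.
Joint ranges: [-3.01, 3.01], [-0.46, 2.08], [-1.47, 1.51], [0.13, 2.56], [-1, 4.14], [0.04, 2.09], [-2.66, 2.66]. Speed limits (rad/s): [2.57, 2.57, 3.14, 3.14, 3.14, 3.14, 3.14].

## Interface

Orientations are given as a unit quaternion [w, x, y, z].
In Python, from rig import * gives the robot as it stands.
- The arm moves only by the tool arm_command, never from a script. Its argument "motion" is a list that holds one entry, the list of rows, each a list of 5 numbers: the closure, from -1 (fully open) to 1 (shut), then the shift along the tool's x, y, z each as a share of 0.4 m, from -1 to 1, then the turn about the tool's z as a share of pi rad, from -1 to 1. In form: [[[claw, tx, ty, tz, turn], ...]]. A call has 1 to 12 rows; each row shifts and turns the commanded pose from where the row before left it, along the tool's axes as they then stand; what a row does not reach is not made up. A row lasts 1/10 s, in which the tool goes at most 50 mm and 8.59 degrees, less where a joint would pass 70% of its speed; a pose out of reach is approached as far as the arm can. A call with a number of a shift or a turn outside -1 to 1 is refused whole. A call with a gripper value outside its range is refused whole. The fingers move at their own pace and stop on an object; "squeeze" is the grip in N (left out, the last holds). Time passes only in rows, so rows that do not move let the fingers close. It gives the time, the measured TCP pose, the force, the opening and the grip force at its end, in the units of the state.
- state(): the state, without advancing time (a new reading comes with each control period).
- read_camera(name): name is "side" or "top"; returns a dict with "image" (384x512x3 uint8, red, green, blue), "z_map" (384x512 float32, mm along the optical axis (not along the pixel's ray), 0 where there is no reading), "K" (3x3 intrinsics, pixels), "rvec" (rotation vector, rad) and "tvec" (3), from world to camera coordinates, as OpenCV has them. Camera axes: x right, y down, z forward; pixel columns grow to the right and rows downward; lengths in mm; the calibration is good to about 2 mm. A picture is of the moment at which its call begins.
- finish_job(): hands the job in; it is judged then, once.
Trained networks look in the newest picture that a camera, given by its name, has taken for a name from the list of things; names that differ only in an ending like _2 or _b are one class to them, and where a whole thing is asked for, a point or a joint stands for the part that bears it (a point fixed in the world has none). Each returns a list of dicts, best first, with "confidence" (0 to 1); they miss things now and then, are a little off and sometimes report something else, mostly with a low value. They report only what shows in the picture. A call takes as long as a camera call. They do not tell look-alikes from the thing itself.
- find_in(query, camera): "box" ([left, top, right, bottom] in pixels, round what is visible of it).
- cut_out(query, camera): "region" (384x512 bool, what is visible of it) and "box" ([left, top, right, bottom] in pixels, round what is visible of it).
The state is a dict: "time_s": time; "joint_positions": joint angles; "qd": joint speeds; "joint_torque": joint torques, N m; "tcp_pos": TCP position; "tcp_rot": TCP orientation; "wrist_force": force on the tool from outside, world axes, zero at the start; "ft_torque": the same for the moment, N m; "gripper_width": finger opening in mm; "grasp_force": force on a finger pad.
Only numpy, scipy, OpenCV 4.12 (cv2) and the standard library are available. Lean on these libraries where they do the work, as an engineer would, in place of code of your own. Each camera call takes 0.05 s, during which the arm holds its last target. There are 200 camera calls.

## Task

Make the bench herb press ready for pressing. First slide the steel receiving dish along the table, without lifting it, until the tip of the press's spout is over the middle of the dish; then push the arms of the four-armed handle round clockwise (seen from above) to run the screw down until its foot bears on the wooden follower and the handle stops. Nothing needs gripping, and the other things on the table stay where they stand.

Things in the scene. Friction and masses are not known exactly. Their poses are not given: they have to be found in the camera images.
- press: Steel bench herb press, fixed. Two columns 104 mm either side of the axis along its x; foot bars 170 mm long along y; drip pan 178 mm across, 52 to 74 mm up; basket 110 mm across; wooden follower disc on it, top 150 mm up; head beam along x, 240 x 40 mm, its nuts up to 233 mm. Origin on the table under the screw's axis, z up. The spout points along its -y. Place and yaw vary.
- spout_tip (a point): The lower edge of the spout's open end: 50 mm above the table and 150 mm from the screw's axis along the press's -y. The spout is a pipe 15 mm thick and ends 7 mm beyond this point.
- handle_hub (a point): On the axis of the four-armed handle, at the arms' height (it sinks with the screw, to 262 mm at the bottom). Four level arms at right angles: bars 12 mm thick, each ending in a black ball 25 mm across centred 100 mm from the axis. Hub 44 mm across, 22 mm below to 21 mm above this point. No rim: a finger can come down between two arms.
- handle (a joint): Turn of the handle in rad, growing clockwise seen from above; the screw sinks 1.27 mm a rad (8 mm a turn). 14.0: the foot bears on the follower, the handle stops hard. It starts at 6 to 10. At 0 the arms lie along the press's x and y; at q they are turned clockwise by q. Some 2 N on an arm, 70 mm from the axis, turns it; it stays where left.
- foot_face (a point): Centre of the underside of the screw's foot, a steel disc 70 mm across. 150 mm above the table when it bears on the follower.
- dish_center (a point): Loose receiving dish of thin steel, round, open on top, nearly straight sides: 84 mm across outside, 36 mm high, 0.15 to 0.31 kg; this point is on its axis, 18 mm above its underside. It starts on the table some 90 to 145 mm off, beyond the spout's end and fits beneath the spout with 14 mm to spare.
- salve_jar: Loose small amber jar, 42 mm across, 50 mm high, beside the dish. Origin at its underside. Leave it.
- scoop: Loose steel scoop lying flat, about 130 mm long, handle along its -x, 18 mm high, on the robot's side of the dish. Origin at the back of its pan. Leave it.
- mortar: Loose brass mortar, 90 mm across and 92 mm high, its pestle leaning in it up to 173 mm. Origin at its underside. Leave it.
- china_cup: Loose white cup, 72 mm across, 62 mm high. Origin at its underside. Leave it.
- tincture_bottle: Loose amber bottle, 60 mm across, 160 mm high. Origin at its underside. Leave it.
- tincture_bottle2: Loose smaller amber bottle, 48 mm across, 120 mm high. Origin at its underside. Leave it.
- herb_tin: Loose aluminium tin, 72 mm across, 85 mm high. Origin at its underside. Leave it.
Things that resemble listed ones, but are neither listed nor needed, are in the scene too. Leave any black or orange look-alike of the part that bears dish_center alone.

How it is judged:
By the outcome, as a careful person would: the job done as asked, in the order asked, and still so for the second after the job is handed in, with the robot touching nothing.
It also fails if it takes over 72 s, if anything falls off the work surface, if the arm or the gripper's body presses on something with over 40 N, if the wrist force passes 120 N, or if a joint passes its speed limit or range.

## Working session

There is one attempt and no reset: what is moved stays moved. The work goes in short steps, Python scripts to look and compute and a tool call to move; the robot and the scene stay as the last step left them, time stands still between calls to the robot, and variables do not carry over. Pictures are saved under pics/ and viewed, at most 10 in all, crops included, and the job is handed in when it is done.

Besides the shell and the picture viewer there is one more tool, called after "Call:" by a JSON object that holds its "fn" and its "kwargs", one argument or row to a line. arm_command: Moves the arm, as the interface text tells. Its arguments: {"type":"object","properties":{"motion":{"type":"array","items":{"type":"array","items":{"type":"array","items":{"type":"number"}}}},"squeeze":{"type":"number"}},"required":["motion"]}

```bash
mkdir -p pics; ls; cat > h.py <<'E'
from rig import *
import numpy as np, cv2
def world(c,u,v,z=None):
    R=cv2.Rodrigues(np.array(c['rvec'],float))[0];t=np.array(c['tvec'],float).reshape(3);K=c['K']
    d=np.linalg.inv(K)@np.array([u,v,1.0])
    o=-R.T@t; w=R.T@d
    if z is None: return R.T@(d*c['z_map'][int(v),int(u)]-t)
    return o+w*(z-o[2])/w[2]
def cloud(c,m):
    R=cv2.Rodrigues(np.array(c['rvec'],float))[0];t=np.array(c['tvec'],float).reshape(3)
    m=m&(c['z_map']>0)
    v,u=np.nonzero(m)
    d=np.linalg.inv(c['K'])@np.stack([u,v,np.ones_like(u)])
    return (R.T@(d*c['z_map'][v,u]-t[:,None])).T
def proj(c,p):
    return cv2.projectPoints(np.array(p,float).reshape(-1,3),np.array(c['rvec'],float),np.array(c['tvec'],float),c['K'],None)[0].reshape(-1,2)
E
python3 - <<'E'
from h import *
np.set_printoptions(precision=1,suppress=True)
for n in('top','side'):
    c=read_camera(n);cv2.imwrite(f'pics/{n}0.png',c['image'][:,:,::-1])
    R=cv2.Rodrigues(np.array(c['rvec'],float))[0];print(n,'cam at',-R.T@np.array(c['tvec']).reshape(3))
    for q in['press','handle_hub','dish_center','salve_jar','scoop','mortar','china_cup','tincture_bottle','herb_tin']:
        for r in cut_out(q,n)[:4]:
            if r['confidence']<.2: continue
            p=cloud(c,r['region']);print(q,round(r['confidence'],2),np.array(r['box']),np.median(p,0),p[:,2].max() if len(p) else '', (p.min(0)+p.max(0))/2)
print(state())
E
```

```text
pics
top cam at [ 425.3  -54.8 1391.8]
press 0.83 [152.8 150.2 253.4 240.2] [520.7  89.1 151.2] 296.14421591165456 [535.3 108.3 144. ]
press 0.55 [366.  247.9 394.8 275. ] [ 349.8 -419.1   83.1] 92.75712175810337 [ 349.  -426.7   44.1]
handle_hub 0.62 [155.1 156.6 232.6 236.8] [529.3 102.6 277.1] 296.14421591165456 [535.3 134.1 144.7]
dish_center 0.93 [275.2 193.4 302.9 217.1] [ 516.4 -154.5    4. ] 39.74907278270246 [ 516.  -153.6   17.3]
dish_center 0.88 [308.1 161.4 335.  191.7] [ 610.5 -256.4    4.7] 46.083425533287446 [ 607.8 -253.2   20.2]
dish_center 0.75 [281.4 234.4 312.6 262.5] [ 388.8 -186.1    5. ] 42.133340622008674 [ 388.6 -183.7   17.3]
salve_jar 0.69 [265.6 154.1 281.  166.2] [ 653.5 -107.3   48.3] 54.87598260620411 [ 655.2 -107.2   30.5]
scoop 0.85 [244.1 229.9 264.1 273.5] [344.6 -47.1   6. ] 23.463349528064292 [370.5 -45.6   9.3]
mortar 0.78 [ 95.8 228.4 134.3 258.6] [408.4 369.6  57.1] 175.15367462328732 [412.6 381.2  84.9]
china_cup 0.62 [107.  152.8 134.2 174.7] [643.2 368.5  28.3] 66.71363968323392 [638.4 359.1  31.2]
china_cup 0.28 [153.5 153.6 233.9 236.9] [5
[... 1784 characters left out ...]
3 -425.1   85.6] 163.82477896163965 [ 699.2 -409.8   82.6]
tincture_bottle 0.65 [339.  313.3 360.6 363.8] [ 519.  -486.3   67.7] 124.25321985330511 [ 558.5 -453.3   61.2]
herb_tin 0.74 [251.  332.  282.4 379.6] [ 339.8 -445.9   78.3] 89.45571963375815 [ 362.6 -406.6   45.1]
{'time_s': 1.0, 'joint_positions': array([-1.1,  0.7, -0.2,  1.6,  0.2,  0.9, -0.2]), 'qd': array([-0.,  0.,  0.,  0.,  0., -0., -0.]), 'joint_torque': array([  0. , -52.7,  -1.3, -15.4,  -0.1,  -0. ,   0. ]), 'tcp_pos': array([251.3, 572.3, 257.8]), 'tcp_rot': array([0. , 0.2, 1. , 0. ]), 'wrist_force': array([-0.4,  0.8,  0.7]), 'ft_torque': array([-0.,  0.,  0.]), 'grasp_force': 0.0, 'gripper_width': 88.31122226329644}
```

```bash
python3 - <<'E'
import cv2
a=cv2.imread('pics/top0.png')[135:285,140:350];cv2.imwrite('pics/crop.png',cv2.resize(a,(798,570),interpolation=cv2.INTER_CUBIC))
a=cv2.imread('pics/side0.png')[120:320,150:400];cv2.imwrite('pics/crop2.png',cv2.resize(a,(750,600),interpolation=cv2.INTER_CUBIC))
E
```

```text
(no output)
```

View pics/crop.png

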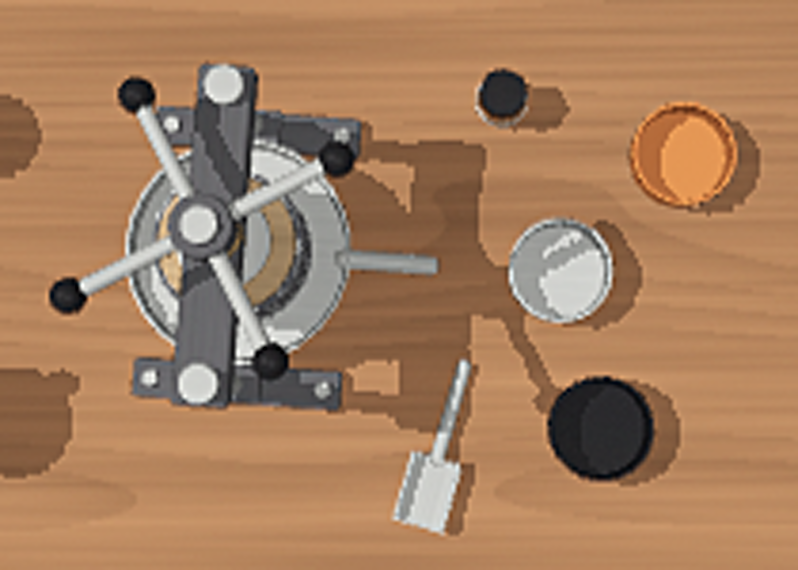

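View pics/crop2.png

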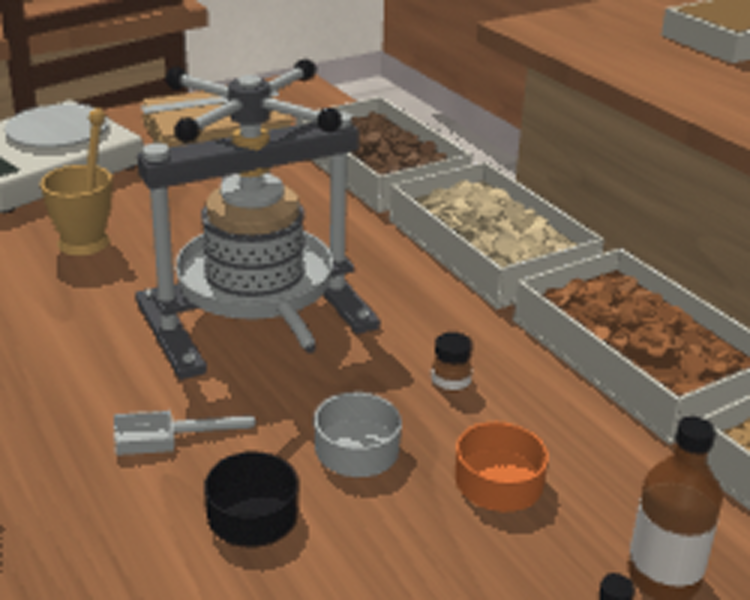

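```bash
python3 - <<'E'
from h import *
np.set_printoptions(precision=1,suppress=True)
c=read_camera('top')
f=lambda x,y:(140+(x+.5)/3.8-.5,135+(y+.5)/3.8-.5)
n=[world(c,*f(197,384),233),world(c,*f(223,83),233)]
print('nuts',n,np.linalg.norm(n[1]-n[0]),'axis',(n[0]+n[1])/2); d=n[1]-n[0]
print('yaw of +x axis',np.arctan2(d[1],d[0]))
b=[]
for x,y in[(136,94),(338,158),(270,362),(68,296)]:
    u,v=f(x,y); g=c['image'].max(2)<60; yy,xx=np.mgrid[:384,:512]
    m=g&(np.hypot(xx-u,yy-v)<5); u,v=xx[m].mean(),yy[m].mean()
    p=world(c,u,v,272);b.append(p);print('ball',u,v,p,c['z_map'][round(v),round(u)],world(c,round(u),round(v))[2])
b=np.array(b);h=b.mean(0);print('hub',h,np.linalg.norm((b-h)[:,:2],axis=1),np.arctan2(*(b-h)[:,1::-1].T))
print('spout end',world(c,*f(437,266),60),world(c,*f(437,266)))
p=cloud(c,np.ones((384,512),bool))
q=p[(abs(p[:,0]-516)<55)&(abs(p[:,1]+154)<55)&(p[:,2]>28)&(p[:,2]<48)]
A=np.c_[2*q[:,:2],np.ones(len(q))];s=np.linalg.lstsq(A,(q[:,:2]**2).sum(1),rcond=None)[0];print('dish',s[:2],np.sqrt(s[2]+s[0]**2+s[1]**2),len(q),(q.min(0)+q.max(0))/2)
# spout ridge points
q=p[(p[:,0]>470)&(p[:,0]<570)&(p[:,1]<20)&(p[:,1]>-60)&(p[:,2]>40)];print('spout',q.min(0),q.max(0),np.polyfit(q[:,1],q[:,0],1))
# columns / pan
q=p[(np.hypot(p[:,0]-530,p[:,1]-95)<120)&(p[:,2]>222)&(p[:,2]<245)];print(q.mean(0))
s=cut_out('scoop','top')[0];q=cloud(c,s['region']);print('scoop',q.min(0),q.max(0))
E
```

```text
nuts [array([426.1, 110.8, 233. ]), array([634. ,  94.1, 233. ])] 208.59139249053192 axis [530.1 102.5 233. ]
yaw of +x axis -0.08002914760816482
ball 175.27868852459017 159.27868852459017 [620.3 148.  272. ] 1128.9135 279.2117932209881
ball 228.2753623188406 176.231884057971 [575.5  12.7 272. ] 1121.6112 280.43805418131205
ball 210.8450704225352 230.07042253521126 [439.7  56.7 272. ] 1103.8267 284.40269725697414
ball 157.34920634920636 212.28571428571428 [485.4 191.8 272. ] 1112.3237 282.08970405032534
hub [530.2 102.3 272. ] [101.  100.4 101.3 100.1] [ 0.5 -1.1 -2.7  2. ]
spout end [517.4 -53.4  60. ] [517.3 -53.4  61.2]
dish [ 515. -152.] 40.07919096982265 90 [ 515.6 -152.    35.1]
spout [501.  -54.5  57.6] [569.9  20.  283.6] [  0.3 530.5]
[529.4 101.9 226.3]
scoop [307.3 -78.7  -6.1] [442.2 -19.1  22.7]
```

The likely choices are the steel bowl at (289,205), the black one at (297,248) and the orange one at (321,176). The crops confirm that the steel one is the dish, at (515,-152). The press axis is at (530,102) with yaw -0.08, so the spout tip is at (518,-47).

Call:
{"fn": "arm_command", "kwargs": {
  "motion": [
    [[0.32, 0, 0, -0.05, 0.0465], [0.32, 0, 0, -0.05, 0.0465], [0.32, 0, 0, -0.05, 0.0465], [0.32, 0, 0, -0.05, 0.0465], [0.32, 0, 0, -0.05, 0.0465], [0.32, 0, 0, -0.05, 0.0465], [0.32, 0, 0, -0.05, 0.0465], [0.32, 0, 0, -0.05, 0.0465], [0.32, 0, 0, 0, 0]]
  ]
}}

```text
time_s: 2.0
tcp_pos: [251.8, 573.5, 420.5]
tcp_rot: [-0.001, 0.711, 0.703, 0.003]
wrist_force: [0.4, 0.5, 0.7]
gripper_width: 29.9
grasp_force: 0.0
```

```bash
cat > s.py <<'E'
from h import *
from scipy.spatial.transform import Rotation as Ro
np.set_printoptions(precision=3,suppress=True)
s=state();q=s['tcp_rot'];R=Ro.from_quat([*q[1:],q[0]]).as_matrix()
print(s['time_s'],s['tcp_pos'],s['gripper_width'],s['wrist_force'],s['joint_positions']);print(R)
E
python3 s.py
```

```text
2.0 [251.771 573.48  420.534] 29.949528077186837 [0.397 0.47  0.717] [-1.308  0.55   0.145  1.325 -0.079  1.266 -1.173]
[[ 0.012  1.     0.003]
 [ 1.    -0.012  0.005]
 [ 0.006  0.003 -1.   ]]
```

Call:
{"fn": "arm_command", "kwargs": {
  "motion": [
    [[0.32, -0.1, 0.033, 0, 0], [0.32, -0.1, 0.033, 0, 0], [0.32, -0.1, 0.033, 0, 0], [0.32, -0.1, 0.033, 0, 0], [0.32, -0.1, 0.033, 0, 0], [0.32, -0.1, 0.033, 0, 0], [0.32, -0.1, 0.033, 0, 0], [0.32, -0.1, 0.033, 0, 0], [0.32, -0.1, 0.033, 0, 0], [0.32, -0.1, 0.033, 0, 0], [0.32, -0.1, 0.033, 0, 0], [0.32, -0.1, 0.033, 0, 0]]
  ]
}}

```text
time_s: 3.2
tcp_pos: [403.7, 88.7, 416.9]
tcp_rot: [-0.0, 0.71, 0.705, -0.001]
wrist_force: [0.7, 0.3, -0.7]
gripper_width: 29.9
grasp_force: 0.0
```

Call:
{"fn": "arm_command", "kwargs": {
  "motion": [
    [[0.32, -0.1, 0.033, 0, 0], [0.32, -0.1, 0.033, 0, 0], [0.32, -0.1, 0.033, 0, 0], [0.32, -0.1, 0.033, 0, 0], [0.32, -0.1, 0.033, 0, 0], [0.32, -0.1, 0.033, 0, 0], [0.32, -0.1, 0.033, 0, 0], [0.32, -0.1, 0.033, 0, 0], [0.32, 0, 0, 0, 0], [0.32, 0, 0, 0, 0]]
  ]
}}

```text
time_s: 4.2
tcp_pos: [505.3, -231.1, 416.3]
tcp_rot: [-0.001, 0.711, 0.703, -0.0]
wrist_force: [0.2, 0.3, -0.2]
gripper_width: 30.0
grasp_force: 0.0
```

```bash
python3 s.py
```

```text
4.2 [ 505.321 -231.094  416.299] 30.02924583834411 [ 0.198  0.276 -0.197] [ 0.097  0.458  0.41   1.55  -0.192  1.176  0.533]
[[ 0.011  1.    -0.002]
 [ 1.    -0.011  0.001]
 [ 0.001 -0.002 -1.   ]]
```

Call:
{"fn": "arm_command", "kwargs": {
  "motion": [
    [[0.32, 0, 0.025, 0.1, 0], [0.32, 0, 0, 0.1, 0], [0.32, 0, 0, 0.1, 0], [0.32, 0, 0, 0.1, 0], [0.32, 0, 0, 0.1, 0], [0.32, 0, 0, 0.1, 0], [0.32, 0, 0, 0.1, 0], [0.32, 0, 0, 0.1, 0], [0.32, 0, 0, 0.1, 0], [0.32, 0, 0, 0.065, 0], [0.32, 0, 0, 0, 0], [0.32, 0, 0, 0, 0]]
  ]
}}

```text
time_s: 5.4
tcp_pos: [516.0, -229.4, 32.1]
tcp_rot: [-0.001, 0.71, 0.704, 0.0]
wrist_force: [0.0, -0.6, -0.2]
gripper_width: 30.0
grasp_force: 0.0
```

Call:
{"fn": "arm_command", "kwargs": {
  "motion": [
    [[0.32, 0.04, 0, 0, 0], [0.32, 0.015, 0, 0, 0], [0.32, 0.015, 0, 0, 0], [0.32, 0.02, 0, 0, 0], [0.32, 0.02, 0, 0, 0], [0.32, 0.02, 0, 0, 0], [0.32, 0.02, 0, 0, 0], [0.32, 0.02, 0, 0, 0], [0.32, 0.02, 0, 0, 0], [0.32, 0.02, 0, 0, 0], [0.32, 0.02, 0, 0, 0], [0.32, 0.02, 0, 0, 0]]
  ]
}}

```text
time_s: 6.6
tcp_pos: [517.0, -130.3, 31.7]
tcp_rot: [-0.0, 0.711, 0.703, -0.0]
wrist_force: [-0.6, -4.5, 3.7]
gripper_width: 29.9
grasp_force: 2.3
```

Call:
{"fn": "arm_command", "kwargs": {
  "motion": [
    [[0.32, 0.02, 0, 0, 0], [0.32, 0.02, 0, 0, 0], [0.32, 0.01, 0, 0, 0], [0.32, 0, 0, 0, 0]]
  ]
}}

```text
time_s: 7.0
tcp_pos: [517.1, -109.1, 31.5]
tcp_rot: [-0.001, 0.711, 0.704, 0.0]
wrist_force: [0.5, -0.3, -0.1]
gripper_width: 30.1
grasp_force: 0.3
```

```bash
cat > d.py <<'E'
from h import *
import sys
from scipy.optimize import least_squares
np.set_printoptions(precision=1,suppress=True)
for n in('top','side'):
    c=read_camera(n);cv2.imwrite(f'pics/{n}{sys.argv[1]}.png',c['image'][:,:,::-1])
    for r in cut_out('dish_center',n)[:4]:
        p=cloud(c,r['region']);m=np.median(p,0)
        if abs(m[0]-517)>60 or r['confidence']<.3: continue
        q=p[(p[:,2]>25)&(p[:,2]<41)]
        f=least_squares(lambda s:np.hypot(q[:,0]-s[0],q[:,1]-s[1])-41.5,[517,-60],loss='soft_l1',f_scale=2)
        print(n,r['confidence'],m,'fit',f.x,len(q),q.min(0),q.max(0))
E
python3 d.py 1; python3 s.py
```

```text
side 0.76 [513.  -84.8  22. ] fit [519.3 -61.8] 58 [ 479.  -105.9   25.3] [559.3 -43.1  39.9]
7.2 [ 516.824 -109.717   31.303] 30.03909144818831 [-0.048 -0.533  0.67 ] [ 0.048  0.956  0.126  1.995 -0.494  0.223  0.594]
[[ 0.011  1.    -0.002]
 [ 1.    -0.011  0.002]
 [ 0.002 -0.002 -1.   ]]
```

Call:
{"fn": "arm_command", "kwargs": {
  "motion": [
    [[0.32, 0.01, 0, 0, 0], [0.32, 0.01, 0, 0, 0], [0.32, 0.01, 0, 0, 0], [0.32, 0.006, 0, 0, 0], [0.32, 0, 0, 0, 0], [0.32, 0, 0, 0, 0]]
  ]
}}

```text
time_s: 7.8
tcp_pos: [517.5, -96.0, 31.7]
tcp_rot: [-0.0, 0.711, 0.703, 0.0]
wrist_force: [0.2, 0.3, 1.0]
gripper_width: 30.1
grasp_force: 0.0
```

Call:
{"fn": "arm_command", "kwargs": {
  "motion": [
    [[0.32, -0.02, 0, 0, 0], [0.32, -0.05, 0, 0, 0], [0.32, -0.1, 0, 0, 0], [0.32, -0.1, 0, 0, 0], [0.32, 0, 0, -0.1, 0], [0.32, 0, 0, -0.1, 0], [0.32, 0, 0, -0.1, 0], [0.32, 0, 0, -0.1, 0], [0.32, 0, 0, 0, 0]]
  ]
}}

```text
time_s: 8.7
tcp_pos: [518.6, -206.9, 196.6]
tcp_rot: [0.005, 0.712, 0.703, 0.002]
wrist_force: [1.3, -0.5, 0.4]
gripper_width: 29.8
grasp_force: 0.0
```

```bash
python3 d.py 2; python3 s.py
```

```text
top 0.72 [516.7 -54.2   4.6] fit [517.5 -47.5] 75 [478.2 -88.1  25.1] [558.6 -11.4  40.6]
8.8 [ 516.401 -205.053  192.49 ] 29.80495124015331 [-0.834  0.325  0.14 ] [ 0.115  0.71   0.306  1.86  -0.344  0.622  0.621]
[[ 0.012  1.     0.002]
 [ 1.    -0.012 -0.001]
 [-0.001  0.002 -1.   ]]Traceback (most recent call last):
  File "d.py", line 12, in <module>
    print(n,r['confidence'],m,'fit',f.x,len(q),q.min(0),q.max(0))
                                               ~~~~~^^^
    return umr_minimum(a, axis, None, out, keepdims, initial, where)
ValueError: zero-size array to reduction operation minimum which has no identity
```

Call:
{"fn": "arm_command", "kwargs": {
  "motion": [
    [[1, 0, 0, -0.1, 0], [1, 0, 0, -0.1, 0], [1, 0, 0, -0.1, 0], [1, 0, 0, -0.1, 0], [1, 0.1, -0.01, 0, 0], [1, 0.1, -0.01, 0, 0], [1, 0.1, 0, 0, 0], [1, 0.1, 0, 0, 0], [1, 0.1, 0, 0, 0], [1, 0.1, 0, 0, 0], [1, 0, 0, 0, 0], [1, 0, 0, 0, 0]]
  ]
}}

```text
time_s: 10.0
tcp_pos: [510.4, 36.2, 350.1]
tcp_rot: [-0.001, 0.71, 0.704, -0.001]
wrist_force: [-0.4, -0.5, -0.3]
gripper_width: 0.6
grasp_force: 0.0
```

```bash
python3 s.py; python3 - <<'E'
import cv2
a=cv2.imread('pics/top2.png')[135:285,140:350];cv2.imwrite('pics/crop3.png',cv2.resize(a,(798,570),interpolation=cv2.INTER_CUBIC))
E
```

```text
10.0 [510.401  36.233 350.149] 0.6187667345217502 [-0.406 -0.489 -0.26 ] [-0.437  0.453  0.428  1.79  -0.224  0.951  0.075]
[[ 0.009  1.    -0.003]
 [ 1.    -0.009 -0.001]
 [-0.001 -0.003 -1.   ]]
```

View pics/crop3.png

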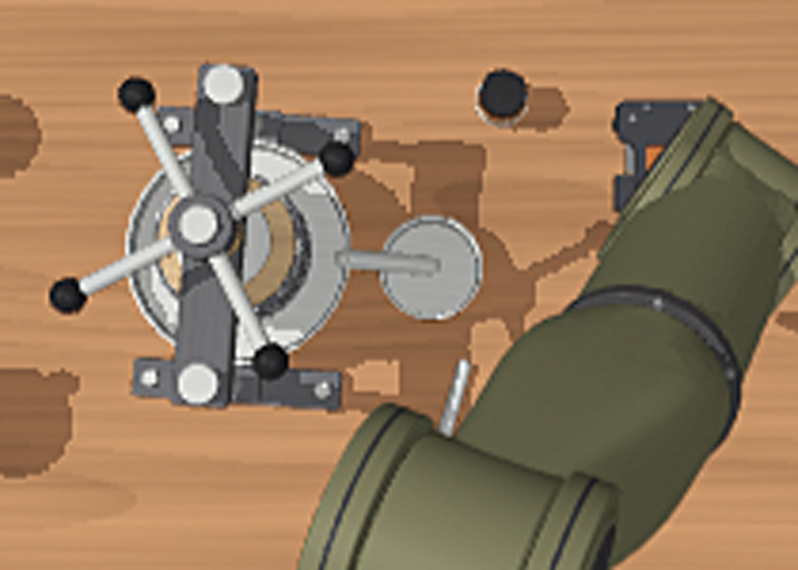

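Call:
{"fn": "arm_command", "kwargs": {
  "motion": [
    [[1, 0, 0, 0.08, 0], [1, 0, 0, 0.08, 0], [1, 0, 0, 0.0475, 0], [1, 0, 0, 0, 0], [1, 0, 0, 0, 0]]
  ]
}}

```text
time_s: 10.5
tcp_pos: [511.1, 34.0, 268.7]
tcp_rot: [0.0, 0.712, 0.702, -0.001]
wrist_force: [-0.6, -0.5, 0.6]
gripper_width: 1.0
grasp_force: 0.0
```

```bash
cat > g.py <<'E'
# next rows on the circle from the present angle: g.py step_deg n [r]
from h import *
import sys
from scipy.spatial.transform import Rotation as Ro
st,n=float(sys.argv[1]),int(sys.argv[2]); C=np.array([530.1,102.4]); r=70
s=state();q=s['tcp_rot'];R=Ro.from_quat([*q[1:],q[0]]).as_matrix()
p=s['tcp_pos'][:2];a=np.arctan2(*(p-C)[::-1]);print(s['time_s'],'angle',np.degrees(a),'r',np.linalg.norm(p-C),'z',s['tcp_pos'][2],s['wrist_force'])
o=[]
for k in range(1,n+1):
    t=C+r*np.array([np.cos(a-np.radians(st)*k),np.sin(a-np.radians(st)*k)])
    d=R[:2,:2].T@(t-p)/400;p=t;o.append([1,round(d[0],3),round(d[1],3),0,0])
print([o])
E
python3 g.py 10 12
```

```text
10.5 angle -105.5232096652796 r 71.01138340218358 z 268.6663070788017 [-0.60380478 -0.53366217  0.55478144]
[[[1, np.float64(0.013), np.float64(-0.028), 0, 0], [1, np.float64(0.015), np.float64(-0.026), 0, 0], [1, np.float64(0.019), np.float64(-0.023), 0, 0], [1, np.float64(0.023), np.float64(-0.02), 0, 0], [1, np.float64(0.026), np.float64(-0.015), 0, 0], [1, np.float64(0.029), np.float64(-0.011), 0, 0], [1, np.float64(0.03), np.float64(-0.005), 0, 0], [1, np.float64(0.031), np.float64(-0.0), 0, 0], [1, np.float64(0.03), np.float64(0.005), 0, 0], [1, np.float64(0.029), np.float64(0.01), 0, 0], [1, np.float64(0.026), np.float64(0.015), 0, 0], [1, np.float64(0.023), np.float64(0.019), 0, 0]]]
```

Call:
{"fn": "arm_command", "kwargs": {
  "motion": [
    [[1, 0.013, -0.028, 0, 0], [1, 0.015, -0.026, 0, 0], [1, 0.019, -0.023, 0, 0], [1, 0.023, -0.02, 0, 0], [1, 0.026, -0.015, 0, 0], [1, 0.029, -0.011, 0, 0], [1, 0.03, -0.005, 0, 0], [1, 0.031, 0, 0, 0], [1, 0.03, 0.005, 0, 0], [1, 0.029, 0.01, 0, 0], [1, 0.026, 0.015, 0, 0], [1, 0.023, 0.019, 0, 0]]
  ]
}}

```text
time_s: 11.7
tcp_pos: [480.7, 154.6, 268.4]
tcp_rot: [-0.001, 0.711, 0.703, -0.001]
wrist_force: [-0.8, -2.6, -0.2]
gripper_width: 0.5
grasp_force: 1.0
```

```bash
sed -i 's/round(d\[0\],3)/float(round(d[0],3))/;s/round(d\[1\],3)/float(round(d[1],3))/' g.py; python3 g.py 10 12
```

```text
11.7 angle 133.40695292512555 r 71.91392765353376 z 268.3978712497029 [-0.79920048 -2.59946999 -0.17587799]
[[[1, 0.016, 0.027, 0, 0], [1, 0.015, 0.027, 0, 0], [1, 0.01, 0.029, 0, 0], [1, 0.005, 0.03, 0, 0], [1, -0.001, 0.031, 0, 0], [1, -0.006, 0.03, 0, 0], [1, -0.011, 0.028, 0, 0], [1, -0.016, 0.026, 0, 0], [1, -0.02, 0.023, 0, 0], [1, -0.024, 0.019, 0, 0], [1, -0.027, 0.015, 0, 0], [1, -0.029, 0.01, 0, 0]]]
```

Call:
{"fn": "arm_command", "kwargs": {
  "motion": [
    [[1, 0.016, 0.027, 0, 0], [1, 0.015, 0.027, 0, 0], [1, 0.01, 0.029, 0, 0], [1, 0.005, 0.03, 0, 0], [1, -0.001, 0.031, 0, 0], [1, -0.006, 0.03, 0, 0], [1, -0.011, 0.028, 0, 0], [1, -0.016, 0.026, 0, 0], [1, -0.02, 0.023, 0, 0], [1, -0.024, 0.019, 0, 0], [1, -0.027, 0.015, 0, 0], [1, -0.029, 0.01, 0, 0]]
  ]
}}

```text
time_s: 12.9
tcp_pos: [599.0, 116.3, 268.8]
tcp_rot: [-0.0, 0.711, 0.703, 0.0]
wrist_force: [-3.2, 4.4, -0.5]
gripper_width: 0.5
grasp_force: 2.0
```

```bash
python3 g.py 8 7
```

```text
12.9 angle 11.440689840576576 r 70.31067781210075 z 268.79733847632787 [-3.22335462  4.39149923 -0.53922955]
[[[1, -0.024, 0.003, 0, 0], [1, -0.024, 0.0, 0, 0], [1, -0.024, -0.003, 0, 0], [1, -0.023, -0.007, 0, 0], [1, -0.022, -0.01, 0, 0], [1, -0.021, -0.013, 0, 0], [1, -0.019, -0.016, 0, 0]]]
```

Call:
{"fn": "arm_command", "kwargs": {
  "motion": [
    [[1, -0.024, 0.003, 0, 0], [1, -0.024, 0, 0, 0], [1, -0.024, -0.003, 0, 0], [1, -0.023, -0.007, 0, 0], [1, -0.022, -0.01, 0, 0], [1, -0.021, -0.013, 0, 0], [1, -0.019, -0.016, 0, 0]]
  ]
}}

```text
time_s: 13.6
tcp_pos: [579.3, 53.5, 269.0]
tcp_rot: [0.001, 0.711, 0.703, 0.0]
wrist_force: [-0.0, 2.7, 0.7]
gripper_width: 0.3
grasp_force: 1.1
```

```bash
python3 g.py 4 8; python3 - <<'E'
from h import *
c=read_camera('top');cv2.imwrite('pics/t4.png',cv2.resize(c['image'][135:285,140:350,::-1],(798,570)))
E
```

```text
13.6 angle -44.83687555371536 r 69.36366881920189 z 268.98867149869955 [-0.01118111  2.7275315   0.69285237]
[[[1, -0.01, -0.008, 0, 0], [1, -0.008, -0.009, 0, 0], [1, -0.007, -0.01, 0, 0], [1, -0.006, -0.01, 0, 0], [1, -0.006, -0.011, 0, 0], [1, -0.005, -0.011, 0, 0], [1, -0.004, -0.011, 0, 0], [1, -0.003, -0.012, 0, 0]]]
```

View pics/t4.png

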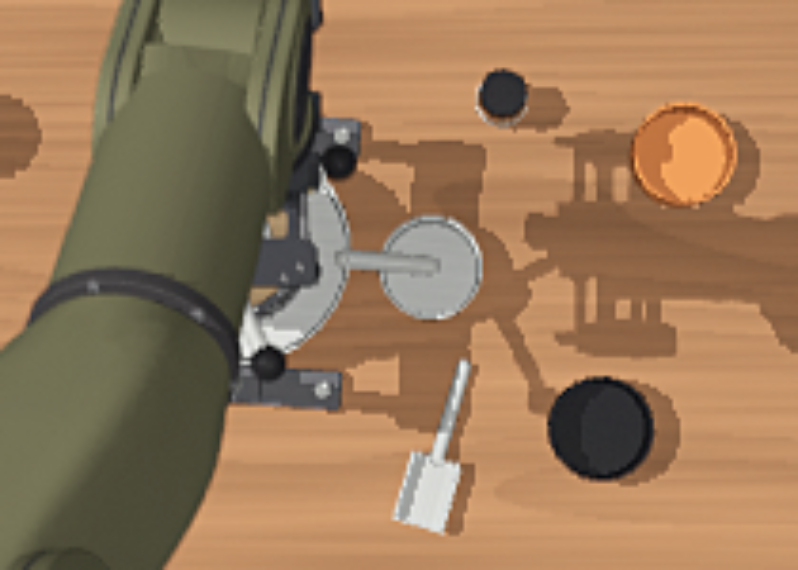

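Call:
{"fn": "arm_command", "kwargs": {
  "motion": [
    [[1, -0.01, -0.008, 0, 0], [1, -0.008, -0.009, 0, 0], [1, -0.007, -0.01, 0, 0], [1, -0.006, -0.01, 0, 0], [1, -0.006, -0.011, 0, 0], [1, -0.003, -0.005, 0, 0], [1, -0.002, -0.006, 0, 0]]
  ]
}}

```text
time_s: 14.35
tcp_pos: [555.4, 37.7, 268.7]
tcp_rot: [0.0, 0.711, 0.703, 0.0]
wrist_force: [0.5, 2.3, 0.2]
gripper_width: 0.3
grasp_force: 0.9
```

```bash
python3 g.py 2 6
```

```text
14.35 angle -68.6621420195477 r 69.48716954202007 z 268.74500489260794 [0.52045332 2.32379568 0.22269281]
[[[1, -0.003, -0.005, 0, 0], [1, -0.002, -0.006, 0, 0], [1, -0.002, -0.006, 0, 0], [1, -0.002, -0.006, 0, 0], [1, -0.001, -0.006, 0, 0], [1, -0.001, -0.006, 0, 0]]]
```

Call:
{"fn": "arm_command", "kwargs": {
  "motion": [
    [[1, -0.003, -0.005, 0, 0], [1, -0.002, -0.006, 0, 0], [1, -0.002, -0.006, 0, 0], [1, -0.002, -0.006, 0, 0]]
  ]
}}

```text
time_s: 14.75
tcp_pos: [546.3, 34.4, 268.8]
tcp_rot: [0.0, 0.711, 0.703, 0.0]
wrist_force: [3.2, 1.6, -0.6]
gripper_width: 0.4
grasp_force: 1.1
```

```bash
python3 g.py 8 7
```

```text
14.75 angle -76.56679000324525 r 69.89082241088293 z 268.76728753507217 [ 3.23184122  1.62825189 -0.6231887 ]
[[[1, -0.005, -0.024, 0, 0], [1, -0.001, -0.024, 0, 0], [1, 0.003, -0.024, 0, 0], [1, 0.006, -0.024, 0, 0], [1, 0.009, -0.023, 0, 0], [1, 0.012, -0.021, 0, 0], [1, 0.015, -0.019, 0, 0]]]
```

Call:
{"fn": "arm_command", "kwargs": {
  "motion": [
    [[1, -0.005, -0.024, 0.005, 0], [1, -0.001, -0.024, 0.005, 0], [1, 0.003, -0.024, 0.005, 0], [1, 0.006, -0.024, 0, 0], [1, 0.009, -0.023, 0, 0], [1, 0.012, -0.021, 0, 0], [1, 0.015, -0.019, 0, 0]]
  ]
}}

```text
time_s: 15.45
tcp_pos: [481.9, 50.9, 262.7]
tcp_rot: [-0.0, 0.711, 0.703, -0.0]
wrist_force: [2.4, -1.1, 0.4]
gripper_width: 0.5
grasp_force: 0.9
```

```bash
python3 g.py 3 10
```

```text
15.45 angle -133.1128661662791 r 70.5354569477948 z 262.6996798054676 [ 2.42795442 -1.11633604  0.42766889]
[[[1, 0.007, -0.006, 0, 0], [1, 0.007, -0.006, 0, 0], [1, 0.007, -0.006, 0, 0], [1, 0.007, -0.006, 0, 0], [1, 0.008, -0.005, 0, 0], [1, 0.008, -0.005, 0, 0], [1, 0.008, -0.004, 0, 0], [1, 0.008, -0.004, 0, 0], [1, 0.008, -0.003, 0, 0], [1, 0.009, -0.003, 0, 0]]]
```

Call:
{"fn": "arm_command", "kwargs": {
  "motion": [
    [[1, 0.007, -0.006, 0, 0], [1, 0.007, -0.006, 0, 0], [1, 0.007, -0.006, 0, 0], [1, 0.007, -0.006, 0, 0], [1, 0.008, -0.005, 0, 0], [1, 0.008, -0.005, 0, 0]]
  ]
}}

```text
time_s: 16.05
tcp_pos: [469.3, 68.6, 262.7]
tcp_rot: [-0.0, 0.711, 0.703, -0.0]
wrist_force: [1.9, -1.7, 0.2]
gripper_width: 0.6
grasp_force: 0.8
```

```bash
python3 g.py 2 8
```

```text
16.05 angle -150.94968417506988 r 69.52173627352349 z 262.67495271944944 [ 1.86210835 -1.69692686  0.21698662]
[[[1, 0.005, -0.004, 0, 0], [1, 0.005, -0.003, 0, 0], [1, 0.006, -0.003, 0, 0], [1, 0.006, -0.002, 0, 0], [1, 0.006, -0.002, 0, 0], [1, 0.006, -0.002, 0, 0], [1, 0.006, -0.002, 0, 0], [1, 0.006, -0.002, 0, 0]]]
```

Call:
{"fn": "arm_command", "kwargs": {
  "motion": [
    [[1, 0.005, -0.004, 0, 0], [1, 0.005, -0.003, 0, 0], [1, 0.006, -0.003, 0, 0], [1, 0.006, -0.002, 0, 0]]
  ]
}}

```text
time_s: 16.45
tcp_pos: [464.6, 77.4, 262.7]
tcp_rot: [-0.0, 0.711, 0.703, -0.0]
wrist_force: [0.9, -1.7, -0.6]
gripper_width: 0.6
grasp_force: 0.8
```

Call:
{"fn": "arm_command", "kwargs": {
  "motion": [
    [[1, 0.006, -0.002, 0, 0], [1, 0.006, -0.002, 0, 0]]
  ]
}}

```text
time_s: 16.65
tcp_pos: [463.2, 82.2, 262.7]
tcp_rot: [0.0, 0.711, 0.703, -0.0]
wrist_force: [3.2, -6.2, -0.1]
gripper_width: 0.2
grasp_force: 3.4
```

```bash
python3 g.py 2 8
```

```text
16.65 angle -163.1634296679719 r 69.91300355425066 z 262.6953275075626 [ 3.15277595 -6.2477745  -0.12309917]
[[[1, 0.006, -0.002, 0, 0], [1, 0.006, -0.002, 0, 0], [1, 0.006, -0.001, 0, 0], [1, 0.006, -0.001, 0, 0], [1, 0.006, -0.001, 0, 0], [1, 0.006, -0.001, 0, 0], [1, 0.006, -0.0, 0, 0], [1, 0.006, -0.0, 0, 0]]]
```

Force is rising at the predicted stop angle (-164°), so I'll press a little further to confirm.

Call:
{"fn": "arm_command", "kwargs": {
  "motion": [
    [[1, 0.005, -0.001, 0, 0], [1, 0.003, 0, 0, 0], [1, 0, 0, 0, 0]]
  ]
}}

```text
time_s: 16.95
tcp_pos: [463.2, 82.3, 262.8]
tcp_rot: [0.002, 0.712, 0.702, -0.001]
wrist_force: [2.1, -9.7, -1.0]
gripper_width: 0.1
grasp_force: 4.5
```

Call:
{"fn": "arm_command", "kwargs": {
  "motion": [
    [[1, 0.005, 0, 0, 0], [1, 0.005, 0, 0, 0], [1, 0, 0, 0, 0]]
  ]
}}

```text
time_s: 17.25
tcp_pos: [463.2, 82.8, 262.8]
tcp_rot: [0.003, 0.713, 0.701, -0.003]
wrist_force: [2.3, -17.2, 0.1]
gripper_width: 0.3
grasp_force: 8.6
```

Call:
{"fn": "arm_command", "kwargs": {
  "motion": [
    [[1, -0.02, 0, 0, 0], [1, -0.03, 0.002, 0, 0], [1, 0, 0, 0, 0], [1, 0, 0, -0.1, 0], [1, 0, 0, -0.1, 0], [1, 0, 0, -0.1, 0], [1, -0.1, 0, -0.1, 0], [1, -0.1, 0, 0, 0], [1, -0.1, 0, 0, 0], [1, -0.1, 0, 0, 0], [1, -0.1, 0, 0, 0], [1, -0.1, 0, 0, 0]]
  ]
}}

```text
time_s: 18.45
tcp_pos: [460.6, -166.3, 418.0]
tcp_rot: [-0.001, 0.711, 0.704, 0.001]
wrist_force: [-0.0, 0.8, 0.8]
gripper_width: 0.5
grasp_force: 0.0
```

Call:
{"fn": "arm_command", "kwargs": {
  "motion": [
    [[1, -0.1, 0, 0, 0], [1, -0.1, 0, 0, 0], [1, 0, 0, 0, 0], [1, 0, 0, 0, 0]]
  ]
}}

```text
time_s: 18.85
tcp_pos: [459.7, -245.7, 417.7]
tcp_rot: [-0.001, 0.712, 0.703, 0.0]
wrist_force: [-0.0, -0.3, 0.0]
gripper_width: 0.5
grasp_force: 0.0
```

```bash
python3 d.py 5; python3 - <<'E'
from h import *
a=cv2.imread('pics/top5.png');g=a.max(2)<60
b=cv2.imread('pics/side5.png') 
c=read_camera('top');c2=read_camera('side')
w=np.hstack([cv2.resize(a[135:285,140:350],(400,286),interpolation=2),cv2.resize(c2['image'][120:299,150:400,::-1],(400,286),interpolation=2)])
cv2.imwrite('pics/f.png',w)
C=np.array([530.1,102.4])
n,l,st,ce=cv2.connectedComponentsWithStats(g.astype(np.uint8))
for i in range(1,n):
    p=world(c,*ce[i],262)[:2]-C
    if st[i,4]>20 and abs(np.hypot(*p)-100)<15: print('ball',p,np.arctan2(p[1],p[0])%(np.pi/2),'expect',(-.08-14)%(np.pi/2))
E
python3 s.py
```

```text
top 0.87 [516.8 -52.9   4.6] fit [517.5 -47.9] 82 [478.3 -88.1  25.1] [558.7  -8.6  40.4]
ball [101.0486547    6.15207283] 0.06080722705126377 expect 0.05716694115406895
ball [   5.9081208  -100.07740714] 0.05896707000298984 expect 0.05716694115406895
ball [ -5.43716851 100.70895962] 0.053936561205667255 expect 0.05716694115406895
ball [-100.5943734    -8.04142992] 0.07976953443225865 expect 0.05716694115406895
19.05 [ 460.309 -243.995  417.914] 0.6874189837634147 [-0.716  0.517 -0.104] [ 0.057  0.414  0.537  1.649 -0.229  1.143  0.644]
[[ 0.008  1.    -0.   ]
 [ 1.    -0.008  0.001]
 [ 0.001 -0.    -1.   ]]Traceback (most recent call last):
  File "d.py", line 12, in <module>
    print(n,r['confidence'],m,'fit',f.x,len(q),q.min(0),q.max(0))
                                               ~~~~~^^^
    return umr_minimum(a, axis, None, out, keepdims, initial, where)
ValueError: zero-size array to reduction operation minimum which has no identity
[ WARN:0@0.030] global loadsave.cpp:275 findDecoder imread_('pics/side5.png'): can't open/read file: check file path/integrity
```

View pics/f.png

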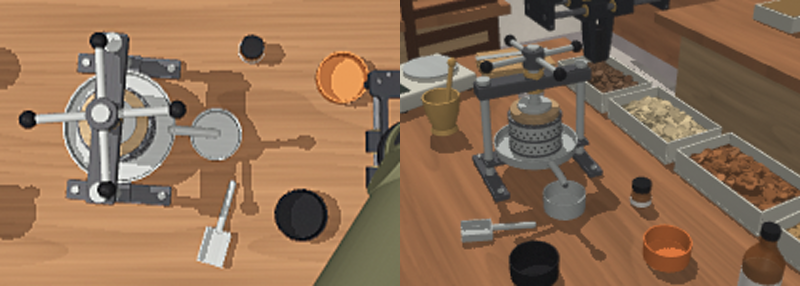

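The picture shows the handle arms at the stop angle (measured 0.06 rad, expected 0.057). The dish sits under the spout at about (217,133), and the other things look unmoved. I'm handing in.

```bash
python3 -c "
from rig import *
print(finish_job())"
```

```text
the job is handed in; nothing more can be done
None
```

The job is handed in: the steel dish sits under the spout tip, within about 1 mm of centre by camera, and the handle is turned clockwise to its hard stop, with nothing else seen to move and the arm clear after about 19 s.

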